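# Tap the stuck ball out of the blue-banded bottle

## Robot

A 7-joint arm with a two-finger parallel gripper is mounted at the origin on the work surface. World frame = base frame: x ahead of the robot, y to its left, z up, the work surface at z = 0. Lengths are in mm, angles in rad, forces in N, time in s.
With the tool pointing down it reaches from about 425 to 825 mm from the base axis. Payload 3.6 kg.
Tool frame: the origin (TCP) lies between the finger pads; the fingertips stand 25 mm ahead of it and the grasp point (between the pads) lies 6 mm ahead of it; x points along the fingers, z is the direction in which the jaws open and shut, and the axes are right-handed (so a half turn about x gives the same grasp; the last joint's range is limited). The gripper opens to 85 mm and grips with 20 to 120 N. Pads are 22 mm wide; open, the fingers measure 114 mm over their backs; the gripper's body (76 mm by 85 mm) begins 54 mm behind the grasp point. The pads swing forward as they close: fully open they stand 13 mm farther back than shut.
Start: joints at [1.218, 0.615, -0.013, 1.423, 0.008, 1.103, -0.04], TCP at [208.67, -615.566, 256.297] pointing down, gripper open.
Joint ranges: [-3.12, 3.12], [-0.3, 2.06], [-1.34, 1.32], [0.26, 2.42], [-1.36, 4.5], [0.01, 1.98], [-2.84, 2.84]. Speed limits (rad/s): [2.79, 2.79, 3.14, 3.14, 3.14, 3.14, 3.14].

## Interface

Orientations are given as a unit quaternion [x, y, z, w].
In Python, from workcell import sense, capture, finish_job, look_for, pinpoint gives the robot as it stands. The module is installed in compiled form; this text tells all that it offers.
- The arm moves only by the tool arm_command, never from a script. Its argument "commands" is a list of rows, each a list of 3 entries, a list of its own where there are three numbers: the finger opening in mm, from 0 to 85.4, then the shift along the tool's x, y, z in mm, then the turn about the tool's x in rad. In form: [[fingers, [tx, ty, tz], twist], ...]. A call has 1 to 5 rows; each row is the pose to reach, as a shift and turn from the pose measured when the call began, along the tool's axes at that moment; what a row does not reach only later rows make up. A row lasts 1/10 s, in which the tool goes at most 50 mm and 8.59 degrees, less where a joint would pass 70% of its speed; a pose out of reach is approached as far as the arm can. A call with a gripper value outside its range is refused whole. The fingers move at their own pace and stop on an object; the grip force is fixed at half the most. Time passes only in rows, so rows that repeat a pose let the fingers close. It gives the time, the measured TCP pose, the force and the opening at its end, in the units of the state.
- sense(): the state, without advancing time (a new reading comes with each control period).
- capture(name): name is "scene" or "side" or "wrist"; returns a dict with "pixels" (480x640x3 uint8, blue, green, red), "range_z" (480x640 float32, mm along the optical axis (not along the pixel's ray), 0 where there is no reading), "intrinsics" (3x3 intrinsics, pixels), "k1" (the pictures are not rectified: a ray, as slopes to the right and down, at radius r is drawn at 1 + k1 r^2 times it, then the intrinsics apply), "cam_to_world" (4x4, takes a point from camera to world coordinates). Camera axes: x right, y down, z forward; pixel columns grow to the right and rows downward; lengths in mm; the calibration is good to about 2 mm. A picture is of the moment at which its call begins.
- finish_job(): hands the job in, once; it reports no verdict.
Trained networks look in the newest picture that a camera, given by its name, has taken for a name from the list of things; names that differ only in an ending like _2 or _b are one class to them, and where a whole thing is asked for, a point or a joint stands for the part that bears it (a point fixed in the world has none). Each returns a list of dicts, best first, with "conf" (0 to 1); they miss things now and then, are a little off and sometimes report something else, mostly with a low value. They report only what shows in the picture. A call takes as long as a camera call. They do not tell look-alikes from the thing itself.
- look_for(thing, camera): "rect" ([left, top, width, height] in pixels, round what is visible of it).
- pinpoint(thing, camera): "at" ([column, row] in pixels: a listed point, or the origin of a listed thing).
The state is a dict: "time": time; "joint_pos": joint angles; "joint_vel": joint speeds; "tau": joint torques, N m; "tool_pos": TCP position; "orientation": TCP orientation; "wrist_force": force on the tool from outside, world axes, zero at the start; "wrist_torque": the same for the moment, N m; "grip_width": opening from 0.0 (shut) to 1.0 (fully open).
Only numpy, scipy, OpenCV 4.12 (cv2) and the standard library are available. Lean on these libraries where they do the work, as an engineer would, in place of code of your own. Each camera call takes 0.05 s, during which the arm holds its last target. There are 200 camera calls.

## Task

A dark steel ball has stuck behind the lip in the neck of the tilted clear bottle with the blue band. Set the yellow catch tray on the bench under that bottle's mouth, then tap the bottle's side at the blue band so that it dips and the ball drops into the tray, never onto the bench. Do not disturb the bottle with the red band, and leave the tray standing on the bench with the ball in it.

Things in the scene. Friction and masses are not known exactly. Their poses are not given: they have to be found in the camera images.
- blue_band (a point): Place to tap: top of the 22 mm wide blue band on a clear bottle (65 mm across), 164 mm above the bench. x: along the bottle to its base, rising 14 deg; y level. The mouth's end is 62 mm (level) towards -x, its lower edge 95 mm high, the bench below free. Sprung: 3 N starts a dip, about 10 N holds the band 18 mm down, enough to free the ball; hard stop at 28 mm, mouth edge then 50 mm high.
- red_band (a point): The same point on the red band of an identical bottle and stand, with a brass ball in its neck. A bystander, not to be disturbed. Each fixed stand is 120 mm wide; its 12 mm base begins 23 mm behind (away from the mouth) the band's top, its cheeks 28 mm behind, to 167 mm high; the bottle's base end reaches 185 mm.
- tray: Loose yellow open tray, 150 (x) by 120 (y) by 35 mm high, walls and floor 5 mm, 0.18 kg. Origin: centre of its underside; z up. Grip: an upright white tab 105 mm from the origin towards -x, 10 mm thick (x), 45 mm wide (y), top 75 mm above the bench, 25 mm clear of the tray's wall. Under the mouth, turn the tab to the end away from the bottle.
- ball_center (a point): Centre of the loose dark steel ball, 28 mm across, 0.09 kg, in the clear neck (40 mm across) of the blue-banded bottle, behind a 1.5 mm lip. Set free, it rolls out within 1 s and lands 45 to 115 mm (level) from the band's top, on the mouth's side. In the tray its centre is 19 mm above the bench.
Not all that is in view belongs to the job. Leave any brown or orange look-alike of the part that bears blue_band alone.

How it is judged:
By the outcome, as a careful person would: the job done as asked, in the order asked, and still so for the second after the job is handed in, with the robot touching nothing.
It also fails if it takes over 58 s, if anything falls off the work surface, if the arm or the gripper's body presses on something with over 40 N, if the wrist force passes 120 N, or if a joint passes its speed limit or range.

## Working session

There is one attempt and no reset: what is moved stays moved. The work goes in short steps, Python scripts to look and compute and a tool call to move; the robot and the scene stay as the last step left them, time stands still between calls to the robot, and variables do not carry over. Pictures are saved under pics/ and viewed, about 8 in all and at most 12, crops included, and the job is handed in when it is done.

Besides the shell and the picture viewer there is one more tool, called as a command line: name --argument value ..., lists and objects as JSON in quotes. arm_command: Moves the arm, as the interface text tells. Its arguments: {"type":"object","properties":{"commands":{"type":"array","items":{"type":"array"}}},"required":["commands"]}

```bash
mkdir -p pics; cat > h.py <<'E'
import numpy as np, cv2
from workcell import *
from scipy.spatial.transform import Rotation as R
def undist(c,u,v):
    K=c["intrinsics"]; x=(u-K[0,2])/K[0,0]; y=(v-K[1,2])/K[1,1]
    p=np.array([x,y]); s=p.copy()
    for _ in range(20): s=p/(1+c["k1"]*(s@s))
    return s
def ray(c,u,v):
    s=undist(c,u,v); M=np.array(c["cam_to_world"]); d=M[:3,:3]@np.array([s[0],s[1],1]); return M[:3,3],d
def at_z(c,u,v,z):
    o,d=ray(c,u,v); return o+d*(z-o[2])/d[2]
def at_depth(c,u,v):
    o,d=ray(c,u,v); u,v=int(round(u)),int(round(v)); w=c["range_z"][v-2:v+3,u-2:u+3]; w=w[w>0]
    return o+d*np.median(w) if len(w) else None
def project(c,P):
    M=np.array(c["cam_to_world"]); q=M[:3,:3].T@(np.array(P)-M[:3,3]); s=q[:2]/q[2]; s=s*(1+c["k1"]*(s@s)); K=c["intrinsics"]
    return s[0]*K[0,0]+K[0,2], s[1]*K[1,1]+K[1,2]
E
python3 - <<'E'
from h import *
np.set_printoptions(precision=1,suppress=True)
s=sense(); print(s["time"],s["tool_pos"],s["orientation"],R.from_quat(s["orientation"]).as_matrix())
Z={"blue_band":164,"red_band":164,"tray":0,"ball_center":120}
for n in ["scene","side","wrist"]:
    c=capture(n); cv2.imwrite(f"pics/{n}0.png",c["pixels"]); print(n,np.array(c["cam_to_world"])[:3,3])
    for t in Z:
        for r in pinpoint(t,n): print(t,r["conf"],np.array(r["at"]),at_z(c,*r["at"],Z[t]),at_depth(c,*r["at"]))
E
```

```text
0.0 [ 208.4 -614.9  255.1] [ 0.4  0.6 -0.4  0.6] [[-0.   0.9  0.3]
 [ 0.   0.3 -0.9]
 [-1.  -0.  -0. ]]
scene [1305.9  -89.3 1164.2]
blue_band 0.89 [385.5 146.1] [235.4 202.4 164. ] [237.  202.  165.4]
blue_band 0.68 [199.5 146.7] [ 198.4 -271.9  164. ] [ 177.2 -275.4  144.8]
blue_band 0.55 [256.9 291.5] [ 649.2 -138.1  164. ] [ 648.5 -138.2  162.8]
red_band 0.69 [396.2 289.7] [670.  150.1 164. ] [668.  150.9 160.9]
tray 0.68 [471.1 283.9] [566.2 377.8   0. ] [569.4 375.8   5. ]
side [ 47.  765.9 827.5]
blue_band 0.94 [270.3 158.6] [ 660.5 -138.8  164. ] [ 659.1 -136.7  165.5]
blue_band 0.91 [486.7 187.6] [ 202.3 -267.   164. ] [ 202.7 -269.8  162.2]
blue_band 0.83 [382.2 325.7] [238.4 195.5 164. ] [238.5 195.1 163.5]
red_band 0.73 [179.  225.8] [679.6 153.9 164. ] [680.5 153.  163. ]
tray 0.93 [162.3 384.3] [568.4 369.7   0. ] [565.1 372.2   5.2]
wrist [ 283.8 -591.5  373.3]
```

View pics/scene0.png

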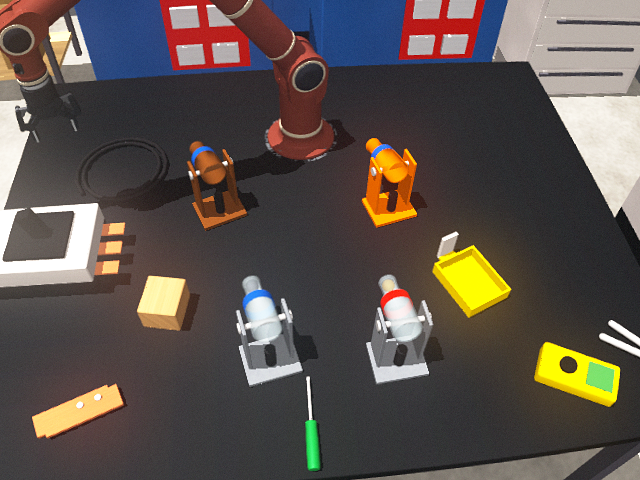

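View pics/side0.png

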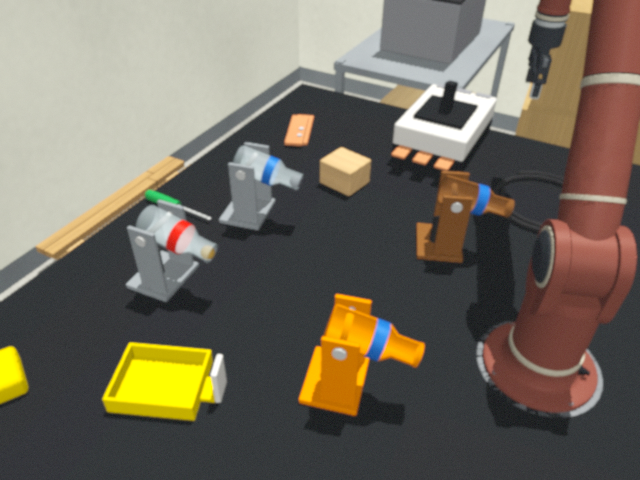

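The scene view shows the true blue-banded clear bottle at about (258,295), red at (397,292), the tray at (471,284) with its tab at (448,243), and brown and orange look-alikes at (205,160) and (385,155). The side view agrees: both clear mouths point towards the robot. Next I'll measure the orientations.

```bash
python3 - <<'E'
from h import *
np.set_printoptions(precision=1,suppress=True)
def cloud(c):
    H,W=480,640; K=c["intrinsics"]; v,u=np.mgrid[0:H,0:W]
    p=np.stack([u.ravel(),v.ravel()],1).astype(np.float64)[:,None]
    # invert model by iteration
    q=(p[:,0]-[K[0,2],K[1,2]])/[K[0,0],K[1,1]]; s=q.copy()
    for _ in range(15): s=q/(1+c["k1"]*(s**2).sum(1,keepdims=True))
    z=c["range_z"].ravel(); P=np.c_[s*z[:,None],z]; M=np.array(c["cam_to_world"]); P=P@M[:3,:3].T+M[:3,3]
    P[z==0]=np.nan
    return P,cv2.cvtColor(c["pixels"],cv2.COLOR_BGR2HSV).reshape(-1,3)
for n in ["scene","side"]:
    c=capture(n); P,h=cloud(c)
    b=lambda x0,x1,y0,y1,z0,z1:(P[:,0]>x0)&(P[:,0]<x1)&(P[:,1]>y0)&(P[:,1]<y1)&(P[:,2]>z0)&(P[:,2]<z1)
    m=b(430,700,250,480,28,42)&(h[:,0]>20)&(h[:,0]<35)&(h[:,1]>120)
    print(n,"tray rim",m.sum(),cv2.minAreaRect(P[m][:,:2].astype(np.float32)))
    t=b(400,650,230,480,50,82)&(h[:,1]<80)
    print("tab",t.sum(),P[t].mean(0),P[t][:,2].max(),cv2.minAreaRect(P[t][:,:2].astype(np.float32)))
    for nm,(x,y) in dict(blue=(655,-138),red=(675,152)).items():
        m=b(x-20,x+250,y-120,y+120,5,17)&(h[:,1]<60)&(h[:,2]>70)
        print(nm,"base",m.sum(),cv2.minAreaRect(P[m][:,:2].astype(np.float32)) if m.sum()>5 else 0)
        hue=(h[:,0]>100)&(h[:,0]<125) if nm=="blue" else (h[:,0]<8)|(h[:,0]>172)
        m=b(x-60,x+80,y-60,y+60,100,185)&hue&(h[:,1]>150)
        Q=P[m]; print(" band n",m.sum(),"top",Q[Q[:,2]>np.nanpercentile(Q[:,2],92)].mean(0),"mean",Q.mean(0))
        m=b(x-110,x+20,y-60,y+60,85,190)&(h[:,1]<110)
        Q=P[m]; print(" neck n",m.sum(), [ (a,Q[(Q[:,0]>a)&(Q[:,0]<a+10)].mean(0)) for a in range(int(x)-90,int(x)-20,15)])
    p=c["pixels"]
    crop=p[250:400,220:450] if n=="scene" else p[120:320,110:320]
    cv2.imwrite(f"pics/{n}c.png",cv2.resize(crop,None,fx=3,fy=3,interpolation=cv2.INTER_CUBIC))
E
```

```text
scene tray rim 631 ((566.944091796875, 370.82421875), (154.92662048339844, 127.95661163330078), 22.45366668701172)
tab 137 [473.3 330.3  66.7] 81.0688515122772 ((471.91766357421875, 330.616455078125), (12.943158149719238, 49.9740104675293), 27.605710983276367)
blue base 1788 ((747.5103759765625, -117.59112548828125), (288.4912109375, 128.49560546875), 22.036252975463867)
 band n 200 top [ 657.3 -138.9  166.1] mean [ 655.1 -142.7  156.6]
 neck n 361 [(565, array([nan, nan, nan])), (580, array([ 588.3, -144.8,  130.4])), (595, array([ 599.9, -152.7,  132.2])), (610, array([ 615. , -148.8,  135.9])), (625, array([ 629. , -149.3,  141.2]))]
red base 1513 ((728.0491943359375, 152.7928924560547), (149.93179321289062, 120.25259399414062), 6.540060520172119)
 band n 233 top [684.  149.2 165.3] mean [680.7 141.9 154.7]
 neck n 346 [(585, array([nan, nan, nan])), (600, array([610. , 142.2, 132.3])), (615, array([620.3, 140.4, 131.3])), (630, array([634.7, 141.6, 134.4])), (645, array([649.7, 141.5, 138.4]))]
side tray rim 1294 ((567.3893432617188, 372.15106201171875), (151.4807891845703, 122.9
[... 313 characters left out ...]
 181 top [ 656.6 -137.6  163.9] mean [ 653.6 -119.2  147.4]
 neck n 810 [(565, array([nan, nan, nan])), (580, array([ 589.4, -144. ,  126. ])), (595, array([ 600. , -142.4,  124.3])), (610, array([ 614.5, -136.9,  130.2])), (625, array([ 630.7, -131.2,  136.5]))]
red base 1159 ((748.5006103515625, 157.33566284179688), (103.51031494140625, 124.29313659667969), 3.9656155109405518)
 band n 288 top [681.1 151.5 164.3] mean [679.5 166.  151.2]
 neck n 941 [(585, array([nan, nan, nan])), (600, array([nan, nan, nan])), (615, array([619.6, 150.9, 122.1])), (630, array([635.1, 156.1, 131.4])), (645, array([650.3, 156.8, 135.3]))]<stdin>:26: RuntimeWarning: Mean of empty slice.
  ret = um.true_divide(
```

View pics/sidec.png

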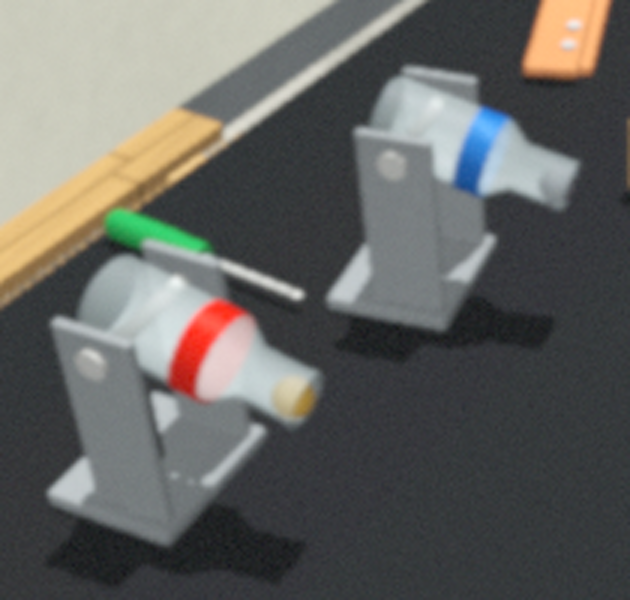

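The crop shows the red bottle's neck with the brass ball and the blue bottle with a dark ball at its mouth. I still need the yaw of the blue bottle's stand; the screwdriver contaminated the base fit.

```bash
python3 - <<'E'
from h import *
np.set_printoptions(precision=1,suppress=True)
for n in ["scene","side"]:
    c=capture(n); 
    for t,x0,y0 in (("blue",657,-138),("red",682,151)):
      z=c["range_z"]
      # score yaw: front edge of base 23 behind band: detect grey points at z~12, fit leading edge
      pts=[]
      for u in range(0,640):
        for v in range(100,480):
          if z[v,u]<=0: continue
          o,d=ray(c,u,v) if False else (None,None)
          break
        break
      K=c["intrinsics"]; vv,uu=np.mgrid[0:480,0:640]; q=np.stack([(uu-K[0,2])/K[0,0],(vv-K[1,2])/K[1,1]],-1).reshape(-1,2); s=q.copy()
      for _ in range(15): s=q/(1+c["k1"]*(s**2).sum(1,keepdims=True))
      M=np.array(c["cam_to_world"]); zz=z.ravel(); P=np.c_[s*zz[:,None],zz]@M[:3,:3].T+M[:3,3]; hv=cv2.cvtColor(c["pixels"],cv2.COLOR_BGR2HSV).reshape(-1,3)
      m=(zz>0)&(P[:,2]>6)&(P[:,2]<17)&(np.hypot(P[:,0]-x0-75,P[:,1]-y0)<95)&(hv[:,1]<60)&(hv[:,2]>80)
      im=np.zeros((480,640),np.uint8); im.ravel()[m]=1
      k,l,st,_=cv2.connectedComponentsWithStats(im); b=1+st[1:,4].argmax(); mm=(l.ravel()==b)
      print(n,t,mm.sum(),m.sum(),cv2.minAreaRect(P[m][:,:2].astype(np.float32)),cv2.minAreaRect(P[mm][:,:2].astype(np.float32)))
      # cheeks: points z 40..160
      m=(zz>0)&(P[:,2]>150)&(P[:,2]<172)&(np.hypot(P[:,0]-x0-50,P[:,1]-y0)<90)&(abs(P[:,1]-y0)>38)&(hv[:,1]<60)
      for sg in (1,-1):
        k=m&(np.sign(P[:,1]-y0)==sg); print("  cheek",sg,k.sum(),P[k].mean(0))
E
```

```text
scene blue 1673 1673 ((726.6329956054688, -123.08111572265625), (101.96330261230469, 120.54003143310547), 12.73238468170166) ((726.6329956054688, -123.08111572265625), (101.96330261230469, 120.54003143310547), 12.73238468170166)
  cheek 1 220 [709.  -85.8 161.6]
  cheek -1 43 [ 711.6 -178.7  160.9]
scene red 1484 1484 ((750.634033203125, 156.30349731445312), (101.16863250732422, 120.6569595336914), 4.393782138824463) ((750.634033203125, 156.30349731445312), (101.16863250732422, 120.6569595336914), 4.393782138824463)
  cheek 1 187 [733.7 200.6 162. ]
  cheek -1 174 [742.2 106.4 162.5]
side blue 599 599 ((726.2035522460938, -122.53872680664062), (102.29132080078125, 127.55859375), 12.168266296386719) ((726.2035522460938, -122.53872680664062), (102.29132080078125, 127.55859375), 12.168266296386719)
  cheek 1 275 [704.  -81.9 160.2]
  cheek -1 21 [ 699.8 -179.2  160.9]
side red 1132 1132 ((749.673095703125, 157.35630798339844), (102.94692993164062, 124.44779205322266), 3.489992380142212) ((749.673095703125, 157.35630798339844), (102.94692993164062, 124.44779205322266), 3.489992380142212)
  cheek 1 260 [729.5 204.6 160. ]
  cheek -1 160 [732.2 109.8 160.8]
```

View pics/scenec.png

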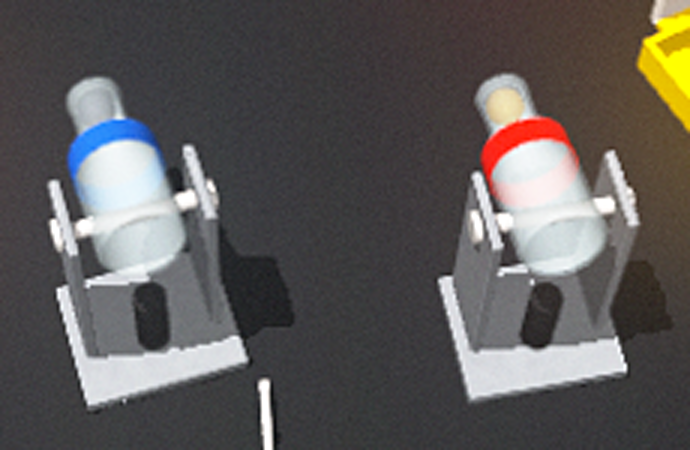

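The blue stand's base fit is clean at 102x120 mm. Yaw is 12.5°, and the line from band to base centre gives the same. The tray yaw is 22.6°, and its measured tab agrees with the geometry. Next I'll plan the moves.

```bash
cat > plan.py <<'E'
from h import *
def plan(wps, pose=None):
    """wps: list of (x,y,z,zyaw_deg,calls); prints 5-row cumulative shifts per call, linear path"""
    s=sense(); p=np.array(s["tool_pos"]); Rm=R.from_quat(s["orientation"]).as_matrix()
    yaw=np.arctan2(Rm[1,2],Rm[0,2]); print("t",s["time"],"pos",p.round(1),"zyaw",np.degrees(yaw).round(1),"xdown",Rm[:,0].round(3),"grip",round(s["grip_width"],3),"F",np.round(s["wrist_force"],1),"q",np.round(s["joint_pos"],2))
    for (x,y,z,a,n) in wps:
        q=np.array([x,y,z],float); da=(np.radians(a)-yaw+np.pi)%(2*np.pi)-np.pi
        for k in range(n):
            yy=yaw+da*k/n; zt=np.array([np.cos(yy),np.sin(yy),0]); xt=np.array([0,0,-1.]); B=np.c_[xt,np.cross(zt,xt),zt]
            if k==0 and (x,y,z,a,n)==wps[0]: B=Rm
            v=B.T@((q-p)/n)
            print([(v*i/5).round(1).tolist()+[round(-da/n*i/5,3)] for i in range(1,6)])
        p=q; yaw=yaw+da
E
python3 -c "
from plan import *
plan([(500,-100,256,22.6,3)])"
```

```text
t 0.95 pos [ 208.7 -615.6  256.3] zyaw -71.3 xdown [ 0.  0. -1.] grip 1.002 F [0.5 0.  0.4] q [ 1.22  0.61 -0.01  1.42  0.01  1.1  -0.04]
[[0.0, 29.4, -26.3, np.float64(-0.109)], [0.0, 58.9, -52.6, np.float64(-0.218)], [0.1, 88.3, -78.9, np.float64(-0.328)], [0.1, 117.7, -105.3, np.float64(-0.437)], [0.1, 147.1, -131.6, np.float64(-0.546)]]
[[0.0, 38.8, -7.2, np.float64(-0.109)], [0.0, 77.6, -14.4, np.float64(-0.218)], [0.1, 116.4, -21.6, np.float64(-0.328)], [0.1, 155.3, -28.8, np.float64(-0.437)], [0.1, 194.1, -36.0, np.float64(-0.546)]]
[[0.0, 36.9, 14.0, np.float64(-0.109)], [0.0, 73.8, 28.0, np.float64(-0.218)], [0.1, 110.7, 42.0, np.float64(-0.328)], [0.1, 147.6, 56.0, np.float64(-0.437)], [0.1, 184.6, 70.0, np.float64(-0.546)]]
```

arm_command --commands '[[85,[0,29,-26],-0.11],[85,[0,59,-53],-0.22],[85,[0,88,-79],-0.33],[85,[0,118,-105],-0.44],[85,[0,147,-132],-0.546]]'

```text
time: 1.45
tool_pos: [306.3, -442.1, 256.6]
orientation: [0.24, 0.665, -0.24, 0.665]
wrist_force: [0.1, -0.1, 0.2]
grip_width: 0.996
```

```bash
python3 -c "
from plan import *
plan([(500,-100,256,22.6,3),(469.5,330.5,256,22.6,2)])"
```

```text
t 1.45 pos [ 306.3 -442.1  256.6] zyaw -39.7 xdown [ 0.001 -0.001 -1.   ] grip 0.996 F [ 0.1 -0.1  0.2] q [ 1.05  0.44 -0.18  1.75  0.09  0.96  0.14]
[[0.0, 25.8, -4.6, np.float64(-0.073)], [0.1, 51.6, -9.3, np.float64(-0.145)], [0.1, 77.4, -13.9, np.float64(-0.218)], [0.1, 103.2, -18.6, np.float64(-0.29)], [0.2, 129.0, -23.2, np.float64(-0.363)]]
[[0.0, 25.8, 4.8, np.float64(-0.073)], [0.1, 51.5, 9.6, np.float64(-0.145)], [0.1, 77.3, 14.4, np.float64(-0.218)], [0.2, 103.0, 19.2, np.float64(-0.29)], [0.2, 128.8, 24.0, np.float64(-0.363)]]
[[0.0, 22.4, 13.6, np.float64(-0.073)], [0.1, 44.8, 27.3, np.float64(-0.145)], [0.1, 67.1, 40.9, np.float64(-0.218)], [0.2, 89.5, 54.5, np.float64(-0.29)], [0.2, 111.9, 68.1, np.float64(-0.363)]]
[[0.0, 40.9, 13.7, np.float64(0.0)], [0.0, 81.8, 27.5, np.float64(0.0)], [0.0, 122.7, 41.2, np.float64(0.0)], [0.0, 163.7, 54.9, np.float64(0.0)], [0.0, 204.6, 68.6, np.float64(0.0)]]
[[0.0, 40.9, 13.7, np.float64(0.0)], [0.0, 81.8, 27.5, np.float64(0.0)], [0.0, 122.7, 41.2, np.float64(0.0)], [0.0, 163.7, 54.9, np.float64(0.0)], [0.0, 204.6, 68.6, np.float64(0.0)]]
```

arm_command --commands '[[85,[0,39,-7],-0.11],[85,[0,77,-14],-0.22],[85,[0,116,-21],-0.33],[85,[0,155,-28],-0.44],[85,[0,193,-35],-0.545]]'

```text
time: 1.95
tool_pos: [403.5, -269.9, 256.9]
orientation: [0.051, 0.705, -0.051, 0.706]
wrist_force: [0.1, -0.6, 0.1]
grip_width: 0.992
```

arm_command --commands '[[85,[0,37,14],-0.11],[85,[0,73,28],-0.22],[85,[0,110,42],-0.33],[85,[0,147,56],-0.44],[85,[0,183,70],-0.545]]'

```text
time: 2.45
tool_pos: [499.9, -97.5, 257.2]
orientation: [-0.143, 0.692, 0.141, 0.693]
wrist_force: [0.7, 0.6, -0.2]
grip_width: 0.992
```

arm_command --commands '[[85,[0,41,14],0],[85,[0,82,27],0],[85,[0,123,41],0],[85,[0,164,55],0],[85,[0,204,68],0]]'

```text
time: 2.95
tool_pos: [481.9, 118.5, 257.1]
orientation: [-0.143, 0.692, 0.141, 0.694]
wrist_force: [1.8, -0.2, 0.3]
grip_width: 0.999
```

```bash
python3 -c "
from plan import *
plan([(470.3,331.3,160,22.6,2),(470.3,331.3,66,22.6,1)])"
```

```text
t 2.95 pos [481.9 118.5 257.1] zyaw 23.2 xdown [ 0.003 -0.002 -1.   ] grip 0.999 F [ 1.8 -0.2  0.3] q [ 0.11  0.42 -0.56  1.85  0.28  0.95 -0.17]
[[9.7, 20.0, 7.3, np.float64(0.001)], [19.4, 40.1, 14.6, np.float64(0.002)], [29.0, 60.1, 21.9, np.float64(0.003)], [38.7, 80.2, 29.1, np.float64(0.004)], [48.4, 100.2, 36.4, np.float64(0.005)]]
[[9.7, 20.1, 7.2, np.float64(0.001)], [19.4, 40.1, 14.4, np.float64(0.002)], [29.1, 60.2, 21.6, np.float64(0.003)], [38.9, 80.2, 28.8, np.float64(0.004)], [48.6, 100.3, 36.0, np.float64(0.005)]]
[[18.8, 0.0, 0.0, np.float64(-0.0)], [37.6, 0.0, 0.0, np.float64(-0.0)], [56.4, 0.0, 0.0, np.float64(-0.0)], [75.2, 0.0, 0.0, np.float64(-0.0)], [94.0, 0.0, 0.0, np.float64(-0.0)]]
```

arm_command --commands '[[85,[19,40,15],0],[85,[39,80,29],0],[85,[58,120,44],0],[85,[78,160,58],0.005],[60,[97,200,72],0.01]]'

```text
time: 3.45
tool_pos: [469.8, 332.0, 159.0]
orientation: [-0.139, 0.692, 0.137, 0.695]
wrist_force: [1.1, 0.1, -0.1]
grip_width: 0.849
```

```bash
python3 -c "
from plan import *
plan([(470.3,331.3,66,22.6,1)])
c=capture('wrist'); cv2.imwrite('pics/w1.png',c['pixels'])
for r in pinpoint('tray','wrist'): print(r, at_z(c,*r['at'],5))
c=capture('scene')
for r in pinpoint('tray','scene'): print(r, at_z(c,*r['at'],5))
"
```

```text
t 3.45 pos [469.8 332.  159. ] zyaw 22.6 xdown [ 0.004 -0.002 -1.   ] grip 0.849 F [ 1.1  0.1 -0.1] q [-0.36  0.65 -0.48  1.75  0.39  0.83 -0.63]
[[18.6, -0.1, -0.0, np.float64(-0.0)], [37.2, -0.2, -0.0, np.float64(-0.0)], [55.8, -0.4, -0.0, np.float64(-0.0)], [74.4, -0.5, -0.0, np.float64(-0.001)], [93.0, -0.6, -0.1, np.float64(-0.001)]]
{'at': [471.8, 219.8], 'conf': 0.86} [564.75329574 372.31431198   5.        ]
{'at': [469.7, 285.2], 'conf': 0.9} [572.82790406 371.2968696    5.        ]
```

View pics/w1.png

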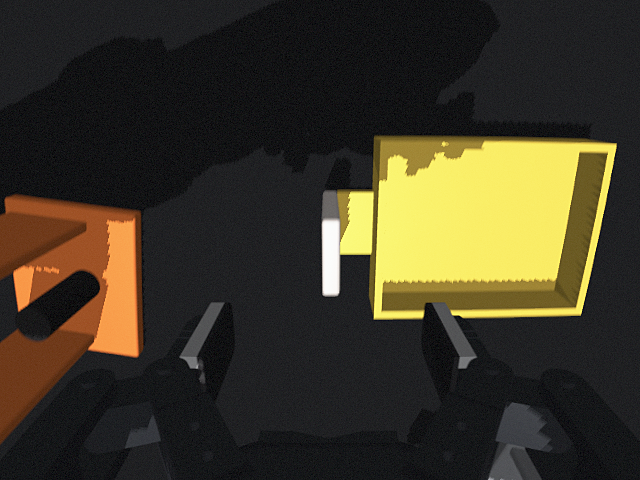

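The wrist view shows the tab at (330,240), centred between the fingers, with the tray to its right and the orange stand well clear to the left. Descend and grip.

arm_command --commands '[[50,[20,0,0],0],[50,[40,0,0],0],[50,[60,0,0],0],[50,[78,0,0],0],[50,[93,-0.6,0],0]]'

```text
time: 4.15
tool_pos: [470.9, 328.1, 66.0]
orientation: [-0.14, 0.693, 0.137, 0.694]
wrist_force: [-0.5, 0.5, 0.7]
grip_width: 0.587
```

arm_command --commands '[[30,[0,0,0],0],[10,[0,0,0],0],[0,[0,0,0],0],[0,[0,0,0],0],[0,[0,0,0],0]]'

```text
time: 4.65
tool_pos: [471.9, 327.9, 67.4]
orientation: [-0.14, 0.692, 0.136, 0.695]
wrist_force: [0.4, -1.7, 5.9]
grip_width: 0.107
```

arm_command --commands '[[0,[0,0,0],0],[0,[0,0,0],0],[0,[-5,0,0],0],[0,[-10,0,0],0],[0,[-15,0,0],0]]'

```text
time: 5.15
tool_pos: [471.6, 328.0, 82.7]
orientation: [-0.14, 0.692, 0.136, 0.695]
wrist_force: [-0.9, 0.1, -2.0]
grip_width: 0.106
```

```bash
python3 -c "
from plan import *
plan([(474.5,-178.7,80,12.5,3)])
c=capture('side'); cv2.imwrite('pics/s2.png',c['pixels'][200:,:400])
print(pinpoint('tray','side'))
"
```

```text
t 5.15 pos [471.6 328.   82.7] zyaw 22.5 xdown [ 0.005 -0.004 -1.   ] grip 0.106 F [-0.9  0.1 -2. ] q [-0.39  0.75 -0.41  1.81  0.47  0.67 -0.68]
[[0.3, -31.3, -12.8, np.float64(0.012)], [0.6, -62.6, -25.5, np.float64(0.023)], [0.9, -93.8, -38.3, np.float64(0.035)], [1.2, -125.1, -51.0, np.float64(0.047)], [1.5, -156.4, -63.8, np.float64(0.058)]]
[[0.2, -32.0, -10.9, np.float64(0.012)], [0.4, -63.9, -21.8, np.float64(0.023)], [0.5, -95.9, -32.7, np.float64(0.035)], [0.7, -127.9, -43.7, np.float64(0.047)], [0.9, -159.9, -54.6, np.float64(0.058)]]
[[0.2, -32.6, -9.0, np.float64(0.012)], [0.4, -65.1, -18.1, np.float64(0.023)], [0.5, -97.7, -27.1, np.float64(0.035)], [0.7, -130.2, -36.1, np.float64(0.047)], [0.9, -162.8, -45.2, np.float64(0.058)]]
[]
```

View pics/s2.png

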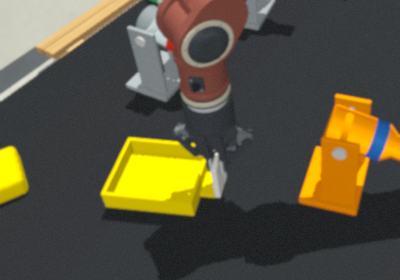

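The tray is gripped (opening about 9 mm matches the 10 mm tab) and hangs level just off the bench. Moving it across at low height; its top is about 50 mm up against the red mouth's 95 mm.

arm_command --commands '[[0,[0,-15,-6],0.01],[0,[0,-38,-16],0.02],[0,[0,-64,-26],0.03],[0,[0,-90,-37],0.04],[0,[0,-117,-48],0.044]]'

```text
time: 5.75
tool_pos: [472.2, 199.4, 83.5]
orientation: [-0.124, 0.694, 0.12, 0.698]
wrist_force: [0.3, 0.5, -1.9]
grip_width: 0.107
```

arm_command --commands '[[0,[0,-24,-8],0.01],[0,[0,-48,-17],0.02],[0,[0,-72,-26],0.03],[0,[0,-96,-34],0.04],[0,[0,-120,-43],0.044]]'

```text
time: 6.25
tool_pos: [472.1, 69.4, 83.9]
orientation: [-0.108, 0.697, 0.104, 0.701]
wrist_force: [0.6, -0.8, -2.0]
grip_width: 0.108
```

```bash
python3 -c "
from plan import *
plan([(475,-182,83,12.5,2)])
"
```

```text
t 6.25 pos [472.1  69.4  83.9] zyaw 17.3 xdown [ 0.006 -0.005 -1.   ] grip 0.108 F [ 0.6 -0.8 -2. ] q [ 0.07  0.65 -0.4   2.08  0.53  0.5  -0.42]
[[0.2, -24.1, -7.2, np.float64(0.008)], [0.4, -48.2, -14.4, np.float64(0.017)], [0.7, -72.3, -21.6, np.float64(0.025)], [0.9, -96.4, -28.8, np.float64(0.033)], [1.1, -120.5, -36.0, np.float64(0.042)]]
[[0.1, -24.4, -6.2, np.float64(0.008)], [0.2, -48.7, -12.4, np.float64(0.017)], [0.3, -73.1, -18.5, np.float64(0.025)], [0.4, -97.5, -24.7, np.float64(0.033)], [0.5, -121.9, -30.9, np.float64(0.042)]]
```

arm_command --commands '[[0,[0,-24,-7],0.01],[0,[0,-48,-14],0.02],[0,[0,-72,-22],0.03],[0,[0,-96,-29],0.035],[0,[1,-120,-36],0.042]]'

```text
time: 6.75
tool_pos: [472.4, -58.3, 83.6]
orientation: [-0.093, 0.7, 0.088, 0.703]
wrist_force: [0.9, 0.1, -2.0]
grip_width: 0.109
```

arm_command --commands '[[0,[0,-26,-6],0.01],[0,[0,-52,-13],0.02],[0,[0,-78,-19],0.03],[0,[0,-105,-26],0.04],[0,[0,-122,-31],0.042]]'

```text
time: 7.25
tool_pos: [471.8, -188.1, 84.2]
orientation: [-0.078, 0.702, 0.071, 0.704]
wrist_force: [0.5, -0.1, -2.5]
grip_width: 0.108
```

```bash
cat > tray.py <<'E'
from plan import *
def tray(n):
    c=capture(n); K=c["intrinsics"]; vv,uu=np.mgrid[0:480,0:640]; q=np.stack([(uu-K[0,2])/K[0,0],(vv-K[1,2])/K[1,1]],-1).reshape(-1,2); s=q.copy()
    for _ in range(15): s=q/(1+c["k1"]*(s**2).sum(1,keepdims=True))
    M=np.array(c["cam_to_world"]); zz=c["range_z"].ravel(); P=np.c_[s*zz[:,None],zz]@M[:3,:3].T+M[:3,3]
    h=cv2.cvtColor(c["pixels"],cv2.COLOR_BGR2HSV).reshape(-1,3)
    m=(zz>0)&(P[:,0]>430)&(P[:,0]<720)&(P[:,1]>-280)&(P[:,1]<0)&(P[:,2]<70)&(h[:,0]>20)&(h[:,0]<35)&(h[:,1]>120)
    Q=P[m]; print(n,len(Q),"zmax",np.percentile(Q[:,2],[1,50,99]).round(1),cv2.minAreaRect(Q[Q[:,2]>25][:,:2].astype(np.float32)),cv2.minAreaRect(Q[:,:2].astype(np.float32)),[ (r['conf'],at_z(c,*r['at'],5).round(1)) for r in pinpoint('tray',n)])
    return c
E
python3 -c "
from tray import *
plan([(475,-182,67,12.5,1)])
for n in ('scene','side'):
  c=tray(n); cv2.imwrite(f'pics/{n}3.png',c['pixels'])
"
```

```text
t 7.25 pos [ 471.8 -188.1   84.2] zyaw 12.1 xdown [ 0.003 -0.008 -1.   ] grip 0.108 F [ 0.5 -0.1 -2.5] q [ 0.63  0.69 -0.45  2.    0.55  0.57  0.01]
[[3.4, 1.1, 0.9, np.float64(-0.001)], [6.9, 2.2, 1.7, np.float64(-0.003)], [10.3, 3.3, 2.6, np.float64(-0.004)], [13.7, 4.4, 3.5, np.float64(-0.006)], [17.2, 5.5, 4.4, np.float64(-0.007)]]
scene 1978 zmax [-2.7 23.6 55.5] ((560.6558227539062, -164.42196655273438), (175.94076538085938, 119.29241180419922), 12.159757614135742) ((536.213623046875, -127.84185028076172), (208.31796264648438, 201.10812377929688), 12.159757614135742) [(0.74, array([ 563.8, -155.7,    5. ]))]
side 3065 zmax [-2.1 25.  52.7] ((561.9395141601562, -164.64280700683594), (175.44281005859375, 127.30821228027344), 11.290359497070312) ((582.4547119140625, -196.2312774658203), (204.63619995117188, 198.001953125), 11.838924407958984) [(0.92, array([ 584.1, -178.3,    5. ]))]
```

View pics/side3.png

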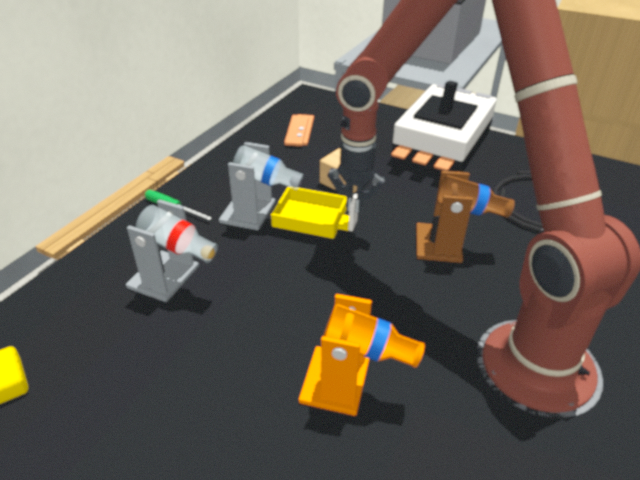

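The tray hangs just under the blue bottle's mouth (side view, tray at about (310,213)), clear of the wooden block. Lowering it.

arm_command --commands '[[0,[3,2,2],0],[0,[7,4,3],0],[0,[11,5.5,4.4],-0.005],[0,[14,5.5,4.4],-0.007],[0,[16,5.5,4.4],-0.007]]'

```text
time: 7.95
tool_pos: [475.7, -177.8, 67.8]
orientation: [-0.081, 0.702, 0.076, 0.704]
wrist_force: [0.2, 0.2, -1.1]
grip_width: 0.103
```

arm_command --commands '[[0,[0.5,0,0],0],[0,[1,0,0],0]]'

```text
time: 8.15
tool_pos: [475.6, -177.9, 67.3]
orientation: [-0.081, 0.702, 0.076, 0.704]
wrist_force: [-2.2, -0.2, 8.0]
grip_width: 0.107
```

```bash
python3 -c "
from tray import *
plan([(475,-182,67,12.5,1)])
for n in ('scene','side'):
  c=tray(n); cv2.imwrite(f'pics/{n}4.png',c['pixels'])
"
```

```text
t 8.15 pos [ 475.6 -177.9   67.3] zyaw 12.7 xdown [ 0.003 -0.006 -1.   ] grip 0.107 F [-2.2 -0.2  8. ] q [ 0.59  0.71 -0.42  2.01  0.57  0.53 -0.02]
[[0.1, -0.8, -0.3, np.float64(0.001)], [0.1, -1.6, -0.6, np.float64(0.002)], [0.2, -2.3, -0.9, np.float64(0.002)], [0.3, -3.1, -1.2, np.float64(0.003)], [0.4, -3.9, -1.5, np.float64(0.004)]]
scene 1562 zmax [-2.9  7.2 38.9] ((572.8992309570312, -151.03094482421875), (148.7245635986328, 119.2083969116211), 12.970600128173828) ((551.1192626953125, -135.79066467285156), (193.50096130371094, 159.78805541992188), 12.81236743927002) [(0.97, array([ 581.6, -149.6,    5. ]))]
side 3173 zmax [-2.7  7.8 36.7] ((569.6464233398438, -150.69729614257812), (165.0595703125, 126.80207061767578), 12.983935356140137) ((580.7974243164062, -174.99102783203125), (196.28668212890625, 184.86123657226562), 12.62873363494873) [(0.96, array([ 578.4, -146.1,    5. ]))]
```

The tray stands on the bench (contact force 8 N). Its measured centre is (578,-150), 80 mm ahead of the band, with yaw 13°. Release and rise.

arm_command --commands '[[20,[0,0,0],0],[30,[0,0,0],0],[30,[0,0,0],0],[30,[0,0,0],0],[30,[-5,0,0],0]]'

```text
time: 8.85
tool_pos: [475.2, -177.7, 72.0]
orientation: [-0.081, 0.702, 0.076, 0.703]
wrist_force: [0.2, -0.5, -0.4]
grip_width: 0.355
```

arm_command --commands '[[30,[-20,0,0],0],[30,[-50,0,0],0],[30,[-90,0,0],0],[30,[-130,0,0],0],[0,[-165,0,0],0]]'

```text
time: 9.35
tool_pos: [474.9, -176.6, 239.3]
orientation: [-0.081, 0.702, 0.076, 0.704]
wrist_force: [-0.2, 0.1, 0.2]
grip_width: 0.198
```

```bash
python3 -c "
from tray import *
plan([(653,-139.2,225,12.5,1)])
for n in ('scene','side'):
  c=tray(n); cv2.imwrite(f'pics/{n}5.png',c['pixels'])
  for k,z in (('blue_band',164),('ball_center',115)):
    for r in pinpoint(k,n): print(k,r['conf'],at_z(c,*r['at'],z).round(1))
"
```

```text
t 9.35 pos [ 474.9 -176.6  239.3] zyaw 12.8 xdown [ 0.004 -0.006 -1.   ] grip 0.198 F [-0.2  0.1  0.2] q [ 0.74  0.47 -0.63  1.85  0.35  0.93  0.18]
[[2.9, -0.6, 36.4, np.float64(0.001)], [5.9, -1.1, 72.8, np.float64(0.002)], [8.8, -1.7, 109.1, np.float64(0.003)], [11.8, -2.2, 145.5, np.float64(0.004)], [14.7, -2.8, 181.9, np.float64(0.004)]]
scene 1592 zmax [-2.7  7.  38.3] ((574.0895385742188, -150.6434326171875), (153.14413452148438, 119.36375427246094), 12.783629417419434) ((540.6742553710938, -119.47901916503906), (207.88677978515625, 196.17117309570312), 12.775704383850098) [(0.67, array([ 573.5, -151. ,    5. ]))]
blue_band 0.88 [239.3 198.3 164. ]
blue_band 0.73 [ 197.4 -265.8  164. ]
blue_band 0.56 [ 643.8 -143.9  164. ]
side 3189 zmax [-2.6  8.  36.7] ((576.4853515625, -149.59202575683594), (152.6939697265625, 128.93325805664062), 12.052063941955566) ((579.9277954101562, -173.9227752685547), (195.40614318847656, 187.84825134277344), 13.925887107849121) [(0.55, array([ 575.7, -141.8,    5. ]))]
blue_band 0.61 [234.4 195.2 164. ]
blue_band 0.6 [ 211.8 -262.4  164. ]
blue_band 0.56 [ 652.6 -139.4  164. ]
```

arm_command --commands '[[0,[0,0,36],0],[0,[0,-1,73],0],[0,[4,-2,109],0],[0,[8,-2,146],0],[0,[14,-3,182],0]]'

```text
time: 10.25
tool_pos: [653.2, -138.9, 219.8]
orientation: [-0.08, 0.704, 0.077, 0.702]
wrist_force: [0.7, -0.5, 0.6]
grip_width: 0.004
```

```bash
python3 -c "
from tray import *
plan([(653,-139.2,194,12.5,1)])
c=capture('side'); cv2.imwrite('pics/side6.png',cv2.resize(c['pixels'][60:260,180:420],None,fx=3,fy=3))
"
```

```text
t 10.25 pos [ 653.2 -138.9  219.8] zyaw 12.8 xdown [-0.002 -0.004 -1.   ] grip 0.004 F [ 0.7 -0.5  0.6] q [ 0.47  0.73 -0.57  1.4   0.41  1.13  0.07]
[[5.2, -0.0, -0.0, np.float64(0.001)], [10.3, -0.1, -0.1, np.float64(0.002)], [15.5, -0.1, -0.1, np.float64(0.003)], [20.6, -0.1, -0.2, np.float64(0.004)], [25.8, -0.2, -0.2, np.float64(0.005)]]
```

View pics/side6.png

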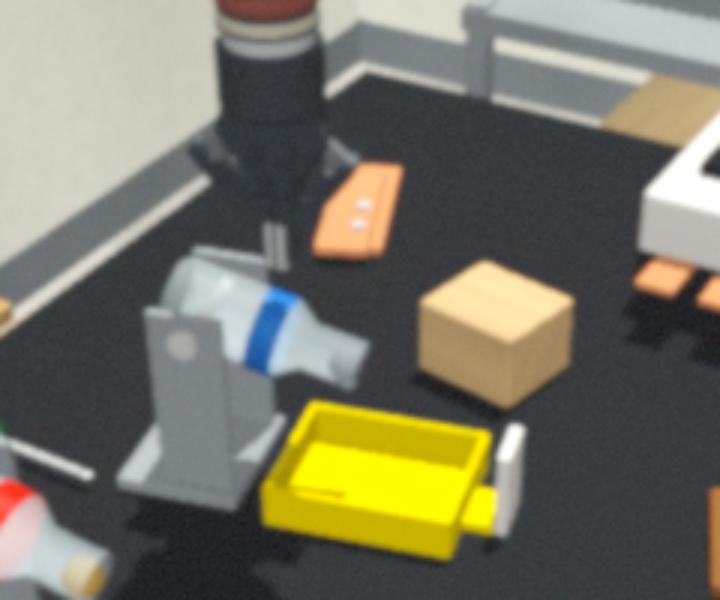

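The tray sits under the mouth and the closed fingertips (275,268) are right above the blue band (285,295). Approach the band first.

arm_command --commands '[[0,[8,0,0],0],[0,[16,0,0],0],[0,[24,0,0],0],[0,[30,0,0],0],[0,[33,0,0],0]]'

```text
time: 10.8
tool_pos: [655.2, -136.9, 185.2]
orientation: [-0.08, 0.704, 0.079, 0.702]
wrist_force: [-7.0, -0.3, 8.5]
grip_width: 0.0
```

arm_command --commands '[[0,[5,0,-0.5],0],[0,[10,0,-1],0],[0,[15,0,-2],0],[0,[17,0,-2],0],[0,[17,0,-2],0]]'

```text
time: 11.3
tool_pos: [652.8, -137.5, 171.5]
orientation: [-0.08, 0.703, 0.078, 0.702]
wrist_force: [-3.9, 0.8, 12.1]
grip_width: -0.0
```

```bash
python3 -c "
from tray import *
plan([(653,-139.2,194,12.5,1)])
c=capture('side'); cv2.imwrite('pics/side7.png',cv2.resize(c['pixels'][60:260,180:420],None,fx=3,fy=3))
for n in ('scene','side'):
  c=capture(n)
  for r in pinpoint('ball_center',n): print(n,r,at_z(c,*r['at'],19).round(1))
"
```

```text
t 11.3 pos [ 652.8 -137.5  171.5] zyaw 12.8 xdown [-0.001 -0.002 -1.   ] grip -0.0 F [-3.9  0.8 12.1] q [ 0.47  0.78 -0.55  1.46  0.44  1.03  0.04]
[[-4.5, -0.4, -0.0, np.float64(0.001)], [-9.0, -0.7, -0.1, np.float64(0.002)], [-13.5, -1.1, -0.1, np.float64(0.003)], [-18.0, -1.4, -0.2, np.float64(0.005)], [-22.5, -1.8, -0.2, np.float64(0.006)]]
side {'at': [310.2, 216.2], 'conf': 0.55} [ 570.6 -162.9   19. ]
```

View pics/side7.png

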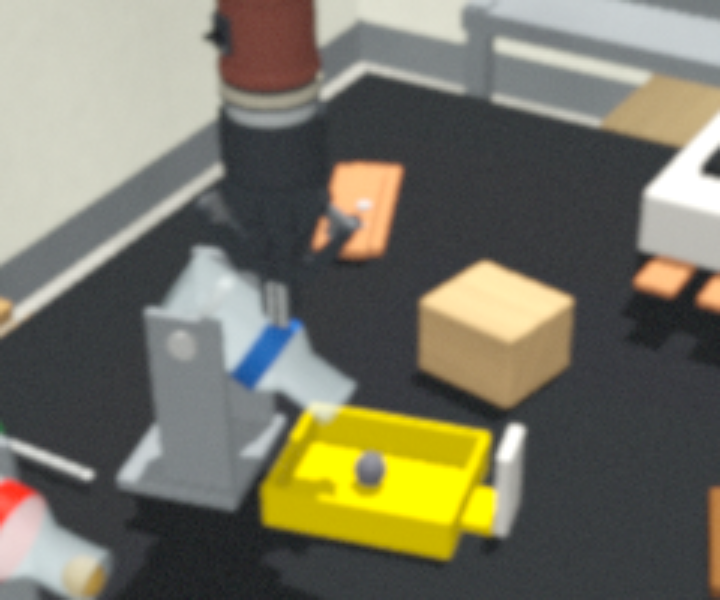

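The dipped bottle has released the dark ball, which is now in the tray at crop pixel (370,468). Raise gently and let the ball settle.

arm_command --commands '[[0,[-4,0,0],0],[0,[-9,0,0],0],[0,[-14,0,0],0],[0,[-20,0,0],0],[0,[-28,0,0],0]]'

```text
time: 12.05
tool_pos: [651.5, -138.2, 199.4]
orientation: [-0.08, 0.704, 0.078, 0.701]
wrist_force: [-0.1, 0.5, -0.1]
grip_width: 0.004
```

arm_command --commands '[[0,[-20,0,0],0],[0,[-50,0,0],0],[0,[-80,0,0],0],[0,[-100,0,0],0],[0,[-100,0,0],0]]'

```text
time: 12.55
tool_pos: [652.9, -138.0, 302.7]
orientation: [-0.08, 0.702, 0.077, 0.703]
wrist_force: [-0.0, 0.4, 0.2]
grip_width: 0.001
```

arm_command --commands '[[0,[0,0,0],0],[0,[0,0,0],0],[0,[0,0,0],0],[0,[0,0,0],0],[0,[0,0,0],0]]'

```text
time: 13.05
tool_pos: [652.7, -138.0, 301.9]
orientation: [-0.08, 0.703, 0.077, 0.703]
wrist_force: [-1.2, 0.5, 0.0]
grip_width: 0.001
```

```bash
python3 -c "
from tray import *
print(sense()['tool_pos'],sense()['wrist_force'],sense()['time'])
for n in ('scene','side'):
  c=tray(n)
  for r in pinpoint('ball_center',n): print(n,r,at_z(c,*r['at'],19).round(1))
  for r in pinpoint('red_band',n): print('red',at_z(c,*r['at'],164).round(1))
  cv2.imwrite(f'pics/{n}8.png',c['pixels'])
"
```

```text
[ 652.67868536 -138.02311719  301.8911926 ] [-1.19772855  0.45056826  0.0074073 ] 13.05
scene 1552 zmax [-1.9  7.3 38.6] ((573.5311889648438, -150.79373168945312), (151.35340881347656, 119.29500579833984), 12.870489120483398) ((554.2130126953125, -120.63972473144531), (183.02435302734375, 189.05702209472656), 13.122172355651855) [(0.62, array([ 578.4, -149.1,    5. ]))]
red [665.5 149.7 164. ]
side 3113 zmax [-2.6  8.7 36.2] ((576.24853515625, -149.95094299316406), (152.693603515625, 129.0203094482422), 13.453709602355957) ((581.0281372070312, -176.24099731445312), (194.45616149902344, 187.00631713867188), 12.938519477844238) [(0.87, array([ 579.5, -143.7,    5. ]))]
side {'at': [313.7, 218.9], 'conf': 0.41} [ 558.2 -157.8   19. ]
red [676.9 154.5 164. ]
```

View pics/side8.png

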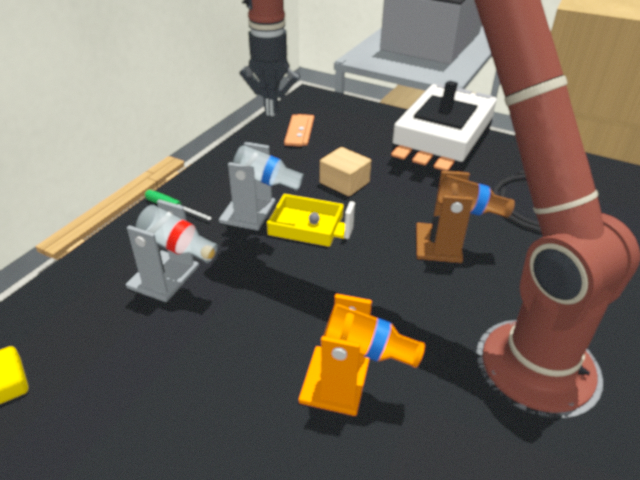

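The ball is in the tray at (314,218), the blue bottle has sprung back, the brass ball is still in the red-banded bottle, and the arm is clear.

```bash
python3 -c "
from workcell import *
print(finish_job(), sense()['time'])"
```

```text
the job is handed in; nothing more can be done
the job is handed in; nothing more can be done
```

The job is done and handed in: the steel ball is in the yellow tray, which stands on the bench under the blue-banded bottle's mouth.

- **Tray:** I carried it by its tab and set it down about 80 mm ahead of the band, with the tab away from the bottle.
- **Tap:** I pressed the blue band with the closed fingertips to about 18 mm down at about 12 N, then lifted off. The ball had dropped into the tray by the time I looked.
- **Last checks (about 13 s of the 58 s):**
  - The side camera shows the ball in the tray at about (558, -158) mm.
  - The tray had not moved measurably, and the blue bottle had sprung back.
  - The red-banded bottle stood as before with its brass ball in place.
  - The arm was clear of everything.
- **Checks that failed or disagreed:**
  - The network never reported the ball in the scene camera. In the side camera it found it with low confidence (0.41), and my own look at the picture agreed.
  - The network's readings of band and tray positions differed between cameras by about 10 mm. I placed the tray using depth fits instead, which agreed within about 3 mm.

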